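# Grease the tilted pivot nipple of a lapping machine

## Task

Grease the pivot block of the lapping machine: the tape roll left on its post is in the way, so slide it up off the post, lay it flat in the open aluminium tray and let go of it. Then take the push-type grease gun out of its holder and press its coupler squarely onto the tilted nipple until it snaps on fully, and push on until the barrel has gone at least half its stroke down over the sprung nozzle. Finish while still gripping the gun and holding it pushed in against its spring; leave everything else on the table where it is.

Things in the scene. Friction and masses are not known exactly. Their poses are not given: they have to be found in the camera images.
- pivot_block: Grey steel block fixed to the table, foot 110 x 80 mm, yaw within 0.5 rad. Origin: underside centre, on the axis of its upright post; z up; the nipple is on the -x side. A shoulder 31 mm wide, top at z = 54 mm, carries the tape roll; above it the post is 16 mm wide and ends at z = 92 mm. Beside the roll towards +y and -y nothing stands above 25 mm.
- nipple: Brass grease nipple, rigid, leaning 30 degrees from vertical to the block's -x. Origin: centre of its foot, at (-26, 0, 23) mm in the block's frame; z: its axis, outwards. Foot 20 mm wide up to z = 6 mm, neck 10 mm wide, rounded head 16 mm wide (z = 20 to 31 mm, tip at 31). Slippery with grease. The roll on the post overhangs it: no room for the gun until the roll is off.
- tape_mid (a point): Roll of masking tape (paper and card), outside diameter 64 mm, bore 25.6 mm, 25 mm tall, about 60 g, lying loosely over the post; this point is its centre, half-way up; z: its axis. It can be gripped across its outside.
- tray_in (a point): Centre of the inner floor of the open aluminium tray fixed to the table, 170 x 170 mm outside, walls 4 mm thick and 22 mm tall, floor 4 mm thick; x and y run parallel to its walls.
- holder: Grey plastic block, 80 x 80 x 50 mm, fixed to the table, with a round hole in its top, 37 mm wide and 45 mm deep, in which the grease gun stands upright, coupler down. Origin: underside centre.
- gun_grip (a point): Push-type grease gun (loose, 136 mm long, 0.3 kg): point on its axis, 95 mm from the coupler's mouth, mid-way along the part to grip; z: along the gun, from coupler to tail. The aluminium barrel, 28 mm wide, runs from 38 mm below to 41 mm above this point (last 9 mm: tail cap 31 mm wide). A collar 44 mm wide is 38 to 47 mm below it, then nozzle and coupler.
- coupler_mouth (a point): Centre of the mouth of the steel coupler at the end of the gun's nozzle; z: into it, along the gun. Coupler 32 mm wide, 29 mm long; mouth 25 mm wide, 6 mm in the bore narrows to 20 mm, ending 21 mm in. Sprung jaws 9 mm in snap over the nipple's head at about 5 N. Home, the nipple's tip meets the bore's end: this point is then 10 mm up the axis from the nipple's foot.
- nozzle (a joint): How far the gun's barrel has been pushed down over its sprung nozzle, in m: 0 = nozzle fully out, 0.012 = end of stroke. The spring pushes with 10 N at 0 and 16 N at 0.012.
- weight: Small dark steel weight standing on the table between the robot and the block, 36 mm wide, 30 mm tall. Origin: underside centre. Not part of the job: leave it (like a jar, a bottle, a steel ring, a brush and a screwdriver farther off, beyond 0.68 m or within 0.36 m of the robot).
Not all that is in view belongs to the job. What is shaped like the pivot_block but blue is not meant. Of the things that look like the part that bears tape_mid, the larger one is meant.

How it is judged:
On the way, in this order (a step that is already met when the one before it is completed fails the run):
1. the tape roll is off the post, lies flat in the tray and has been let go (x of tape_mid in the frame of tray_in between -0.05 and 0.05 m and y of tape_mid in the frame of tray_in between -0.05 and 0.05 m and z of tape_mid in the frame of tray_in below 0.018 m and angle between tape_mid's own z axis and vertical below 0.12 rad and contact force between the fingers and tape below 0.2 N and linear speed of tape below 0.02 m/s), for 0.2 s.
2. the grease gun has been taken up out of its holder (height (world z) of coupler_mouth above 0.07 m and contact force between the fingers and gun above 1 N), for 0.1 s.
At the end, for the whole second after the job is handed in: Coupler snapped home (mouth within 13.5 mm of the nipple's foot, axes within 0.15 rad), nozzle pushed in over 5 of its 12 mm with over 5 N on the nipple, fingers gripping the gun with over 3 N; tape roll flat in the tray, within 50 mm of its middle along each side (distance between coupler_mouth and nipple below 0.0135 m and angle between the z axis of gun_grip and the z axis of nipple, either way round below 0.15 rad and value of joint nozzle above 0.005 m and contact force between gun and nipple above 5 N and contact force between the fingers and gun above 3 N and x of tape_mid in the frame of tray_in between -0.05 and 0.05 m and y of tape_mid in the frame of tray_in between -0.05 and 0.05 m and z of tape_mid in the frame of tray_in below 0.018 m and angle between tape_mid's own z axis and vertical below 0.12 rad); the arm keeps its last pose, push and grip.
It fails at once if another thing on the table is moved more than 30 mm (distance of any of screwdriver, weight, jar, flask, trueing_ring, brush from where it was at the start of the episode above 0.03 m).
It also fails if it takes over 51 s, if anything falls off the work surface, if the arm or the gripper's body presses on something with over 40 N, if the wrist force passes 120 N, or if a joint passes its speed limit or range.

## Robot

A 6-joint arm with a two-finger parallel gripper is mounted at the origin on the work surface. World frame = base frame: x ahead of the robot, y to its left, z up, the work surface at z = 0. Lengths are in m, angles in rad, forces in N, time in s.
With the tool pointing down it reaches from about 0.275 to 0.75 m from the base axis. Payload 10.2 kg.
Tool frame: the origin (TCP) lies midway between the tips of the shut fingers; the grasp point (between the pads) lies 19 mm behind it (env.hold_point_z is the distance from the TCP to the grasp point, in m); z points along the fingers, y is the line along which they close (so a half turn about z gives the same grasp; the last joint's range is limited). The gripper opens to 85 mm and grips with 20 to 120 N. Pads are 22 mm wide; open, the fingers measure 114 mm over their backs; the gripper's body (76 mm by 85 mm) begins 54 mm behind the grasp point. The pads swing forward as they close: fully open they stand 13 mm farther back than shut.
Start: joints at [1.039, 0.313, 1.498, -0, 1.331, -0.223], TCP at [0.16, 0.5, 0.231] pointing down, gripper open.
Joint ranges: [-2.94, 2.94], [-0.97, 2.17], [0.19, 2.56], [-1.23, 4.37], [0.02, 3.11], [-2.88, 2.88]. Speed limits (rad/s): [2.39, 2.39, 3.01, 3.14, 3.14, 3.14].

## Interface

Orientations are given as a unit quaternion [x, y, z, w].
In Python, from bench import env, kinematics, monitor, eyes, job gives the robot as it stands. The module is installed in compiled form; this text tells all that it offers. Calls block until the motion is done:
- env.reach(position, orientation): joint-space move of the TCP to a pose.
- env.movel(position, velocity=0.15, frame=None, guard=None): straight line of the TCP; frame=None keeps the orientation; velocity is the mean speed in m/s. With guard (N) it stops when the force on the tool has changed by that much, and returns True; else False.
- env.set_joints(angles): joint-space move.
- env.release() and env.close_gripper(effort=None): open the fingers fully, or close them until they stop; effort is the grip in N (None keeps the last).
- env.hold(seconds).
- kinematics.ik(position, orientation): joint angles nearest the present ones, or None.
- monitor.sense(): the state.
- eyes.grab_frame(name): name is "scene" or "top" or "wrist"; returns a dict with "frame" (400x640x3 uint8, red, green, blue), "mtx" (3x3 intrinsics, pixels), "view" (4x4, takes a point from world to camera coordinates). Camera axes: x right, y down, z forward; pixel columns grow to the right and rows downward; lengths in m; the calibration is good to about 2 mm. A picture is of the moment at which its call begins. There is no depth.
A pose or a line that the arm cannot do raises env.MotionError and nothing moves.
- job.hand_in(): hands the job in; it is judged then, once.
The state is a dict: "clock": time; "joints": joint angles; "qvel": joint speeds; "joint_efforts": joint torques, N m; "position": TCP position; "ee_rot": TCP orientation; "contact_force": force on the tool from outside, world axes, zero at the start; "ft_torque": the same for the moment, N m; "finger_gap": opening from 0.0 (shut) to 1.0 (fully open); "gripper_force": force on a finger pad.
Only numpy, scipy, OpenCV 4.12 (cv2) and the standard library are available. Lean on these libraries where they do the work, as an engineer would, in place of code of your own. Each camera call takes 0.05 s, during which the arm holds its last target. There are 200 camera calls.

## Working session

There is one attempt and no reset: what is moved stays moved. The work goes in short steps, each a Python script; the robot and the scene stay as the last script left them, time stands still between calls to the robot, and variables do not carry over. Pictures are saved under pics/ and viewed, at most 10 in all, crops included, and the job is handed in when it is done.

```bash
mkdir -p pics
python3 - <<'E'
from bench import env, kinematics, monitor, eyes, job
import cv2, numpy as np, pickle
d={}
for n in ["scene","top"]:
    f=eyes.grab_frame(n); d[n]=f
    cv2.imwrite(f"pics/{n}0.png",f["frame"][:,:,::-1])
    print(n,f["mtx"].tolist(),np.round(f["view"],4).tolist())
pickle.dump(d,open("d0.pkl","wb"))
print(monitor.sense())
E
```

```text
scene [[431.1666850610644, 0.0, 316.4777265979417], [0.0, 431.1666850610644, 200.33769494817184], [0.0, 0.0, 1.0]] [[-0.2397, 0.9708, -0.0106, 0.0941], [0.7288, 0.1727, -0.6625, -0.2913], [-0.6413, -0.1666, -0.749, 1.195], [0.0, 0.0, 0.0, 1.0]]
top [[451.00084020877426, 0.0, 309.2988702640354], [0.0, 451.00084020877426, 193.67543974875286], [0.0, 0.0, 1.0]] [[-0.0083, -0.9997, 0.0209, -0.0003], [-0.9989, 0.0074, -0.0454, 0.4494], [0.0452, -0.0212, -0.9988, 1.1308], [0.0, 0.0, 0.0, 1.0]]
{'clock': 0.1, 'joints': array([ 1.03862892e+00,  3.13372965e-01,  1.49836993e+00,  2.36058062e-05,
        1.33102130e+00, -2.23401893e-01]), 'qvel': array([ 0.00225739, -0.00234134, -0.00148016,  0.00245171,  0.00145555,
       -0.0016707 ]), 'joint_efforts': array([ 2.09615377e-03, -4.12905800e+01, -2.60141248e+01, -2.21972005e-04,
        3.09051793e-03, -1.00413118e-05]), 'position': array([0.15942154, 0.49996016, 0.23079978]), 'ee_rot': array([ 1.53772977e-01,  9.88106031e-01, -5.40235637e-04, -2.26723760e-04]), 'contact_force': array([-0.30375674, -0.28826747, -0.61280173]), 'ft_torque': array([-0.03203988,  0.00284719, -0.02821744]), 'gripper_force': 0.0, 'finger_gap': 0.9986656891375266}
```

View pics/scene0.png

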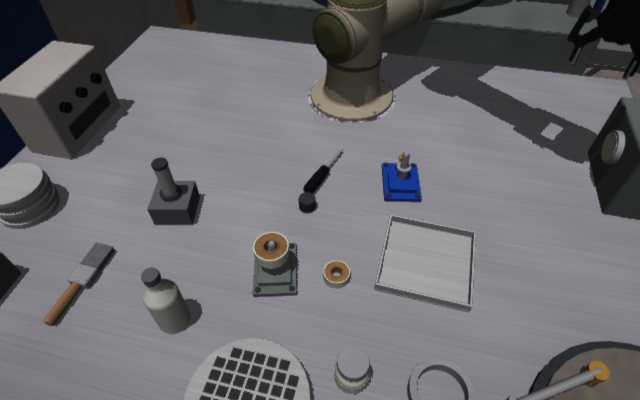

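View pics/top0.png

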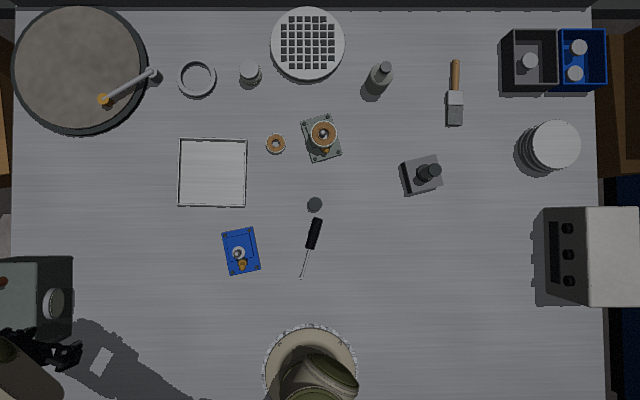

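Scene/top show: the grey block with the large roll (scene 272,250; top 322,137), a small roll (scene 336,272; top 275,144; decoy), a blue block (scene 402,180; top 241,250; decoy), the tray (top 212,173), the holder and gun (top 421,176), and the weight (top 314,205). I choose the grey block with the larger roll. Next is a close crop, plus measurement.

```bash
cat > h.py <<'E'
import numpy as np, cv2, pickle
def ray(f,uv):
    V=np.asarray(f["view"]);K=np.asarray(f["mtx"]);R=V[:3,:3];c=-R.T@V[:3,3]
    d=R.T@np.linalg.inv(K)@np.array([uv[0],uv[1],1.]);return c,d/np.linalg.norm(d)
def onz(f,uv,z):
    c,d=ray(f,uv);return c+d*(z-c[2])/d[2]
def tri(obs):
    A=np.zeros((3,3));b=np.zeros(3);L=[]
    for f,uv in obs:
        c,d=ray(f,uv);P=np.eye(3)-np.outer(d,d);A+=P;b+=P@c;L.append((P,c))
    x=np.linalg.solve(A,b);return x,[round(1e3*np.linalg.norm(P@(x-c)),1) for P,c in L]
def proj(f,p):
    q=np.asarray(f["view"])@np.append(p,1);q=np.asarray(f["mtx"])@q[:3];return q[:2]/q[2]
E
python3 - <<'E'
from h import *
d=pickle.load(open("d0.pkl","rb"));t,s=d["top"],d["scene"]
def blobs(f,box,m):
    x0,y0,x1,y1=box;M=np.zeros(m.shape,np.uint8);M[y0:y1,x0:x1]=m[y0:y1,x0:x1]
    cs,_=cv2.findContours(M,cv2.RETR_EXTERNAL,cv2.CHAIN_APPROX_NONE)
    return sorted(cs,key=cv2.contourArea)[::-1]
ims={}
for n,f in d.items():
    h=cv2.cvtColor(f["frame"],cv2.COLOR_RGB2HSV);ims[n]=h
# roll: orange ring ellipse
for n,box in (("top",(300,110,345,165)),("scene",(245,225,300,275))):
    h=ims[n];m=((h[...,0]<22)&(h[...,1]>90)&(h[...,2]>60))
    c=blobs(d[n],box,m)
    for k in c[:2]:
        if len(k)>=5:
            e=cv2.fitEllipse(k);print(n,"ell",np.round(e[0],1),np.round(e[1],1),onz(d[n],e[0],.079).round(4))
# block & holder footprint, tray
h=ims["top"];g=h[...,2]
print("tray corners approx")
m=(g<110)
c=blobs(t,(165,125,260,220),m.astype(np.uint8))[0];r=cv2.minAreaRect(c);print(np.round(r[0],1),np.round(r[1],1),r[2]);
print(onz(t,r[0],.022).round(4),[onz(t,p,.022)[:2].round(4).tolist() for p in cv2.boxPoints(r)])
im=t["frame"][:,:,::-1]
a=cv2.resize(im[105:165,290:350],(400,400),interpolation=cv2.INTER_CUBIC)
b=cv2.resize(im[145:205,390:450],(400,400),interpolation=cv2.INTER_CUBIC)
ims=s["frame"][:,:,::-1]
e=cv2.resize(ims[225:305,240:320],(400,400),interpolation=cv2.INTER_CUBIC)[:200*2]
k=cv2.resize(ims[150:230,130:210],(400,400),interpolation=cv2.INTER_CUBIC)
o=np.vstack([np.hstack([a,b]),np.hstack([e,k])]);o=cv2.resize(o,(600,600));cv2.imwrite("pics/crop1.png",o)
E
```

```text
top ell [323.2 133.3] [22.2 22.5] [ 0.5908 -0.0369  0.079 ]
top ell [325.8 150.1] [3.2 6.4] [ 0.5502 -0.0427  0.079 ]
scene ell [270.4 246. ] [24.2 31. ] [ 0.5904 -0.0342  0.079 ]
tray corners approx
[212.2 172.8] [68.5 68.4] 1.7623909711837769
[0.5028 0.2385 0.022 ] [[0.4207, 0.3257], [0.5918, 0.3214], [0.5857, 0.1504], [0.4141, 0.156]]
```

View pics/crop1.png

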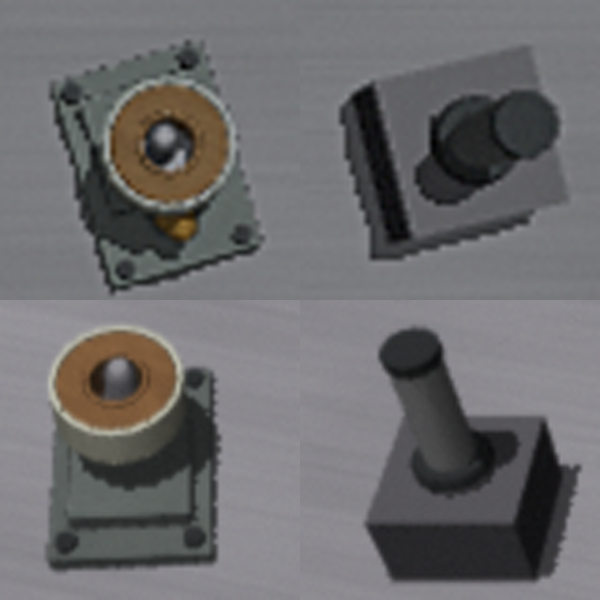

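The crop confirms the grey block carrying the large roll. The brass nipple peeks out on the robot side at top px ≈(326,151), and yaw is ≈0.29. The gun stands in its holder with its tail at about top px (435,170). Next I refine these numbers and move above the block for a wrist view.

```bash
cat >> h.py <<'E'
from scipy.spatial.transform import Rotation as Ro
def frame(z,y):  # tool quaternion from tool z and closing dir y
    z=np.array(z,float);z/=np.linalg.norm(z);y=np.array(y,float);y-=z*(y@z);y/=np.linalg.norm(y)
    return Ro.from_matrix(np.c_[np.cross(y,z),y,z]).as_quat()
E
python3 - <<'E'
from h import *
from bench import env, kinematics, monitor, eyes, job
d=pickle.load(open("d0.pkl","rb"));t,s=d["top"],d["scene"]
tc=lambda x,y:(290+x/5,105+y/5)
B=np.array([onz(t,tc(*p),.012)[:2] for p in [(72,93),(190,58),(243,233),(125,270)]])
print("bolt ctr",B.mean(0).round(4)); v=B[0]+B[1]-B[2]-B[3];yaw=np.arctan2(v[1],v[0]);print("yaw",yaw)
hc=lambda x,y:(390+(x-300)/5,145+y/5); sc=lambda x,y:(130+(x-300)*80/300,150+(y-300)*80/300)
H=np.array([onz(t,hc(*p),.05)[:2] for p in [(378,82),(528,45),(568,200),(412,242)]]);print("holder",H.mean(0).round(4))
print("tail",tri([(t,hc(526,125)),(s,sc(412,352))]),"collar",tri([(t,hc(470,140)),(s,sc(453,460))]))
for sg in (1,-1):
    q=frame((0,0,-1),(-np.sin(yaw)*sg,np.cos(yaw)*sg,0));j=kinematics.ik((.545,-.04,.25),q);print(sg,j)
    n=np.array([-.5*np.cos(yaw),-.5*np.sin(yaw),.866]);ft=np.array([.591-.026*np.cos(yaw),-.036-.026*np.sin(yaw),.023])
    print(kinematics.ik(ft+n*.08,frame(-n,(-np.sin(yaw)*sg,np.cos(yaw)*sg,0))))
q=frame((0,0,-1),(-np.sin(yaw),np.cos(yaw),0)) 
q2=frame((0,0,-1),(np.sin(yaw),-np.cos(yaw),0))
j1,j2=kinematics.ik((.545,-.04,.25),q),kinematics.ik((.545,-.04,.25),q2)
qq=q if j2 is None or (j1 is not None and abs(j1[5])<abs(j2[5])) else q2
env.reach((.545,-.04,.25),qq)
f=eyes.grab_frame("wrist");pickle.dump(f,open("w1.pkl","wb"));cv2.imwrite("pics/w1.png",f["frame"][:,:,::-1]);print(monitor.sense()["clock"],qq)
E
```

```text
bolt ctr [ 0.5916 -0.0361]
yaw 0.2816927101149631
holder [ 0.4954 -0.2864]
tail (array([ 0.4942032 , -0.28490576,  0.13529709]), [np.float64(2.9), np.float64(2.9)]) collar (array([ 0.49535984, -0.28282025,  0.055363  ]), [np.float64(1.4), np.float64(1.4)])
1 [-2.87725411e-01  3.47803208e-01  1.40061468e+00 -4.44089210e-16
  1.39317477e+00 -2.14021445e+00]
None
-1 [-2.87725411e-01  3.47803208e-01  1.40061468e+00 -4.44089210e-16
  1.39317477e+00  1.00137821e+00]
[-0.50245364  0.32294307  2.01562689  0.75243969  0.54298222  0.18264912]
2.5167 [0.99009754 0.14038114 0.         0.        ]
```

View pics/w1.png

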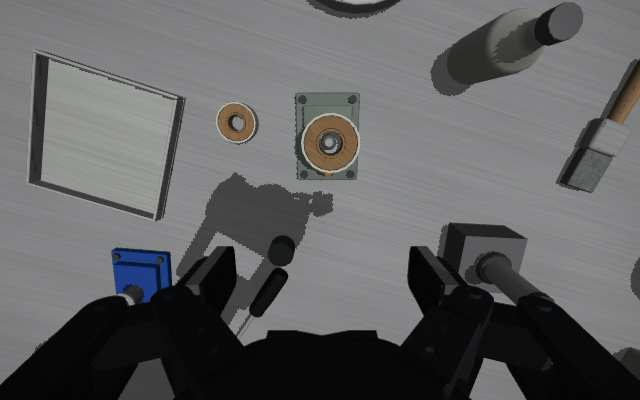

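The wrist view shows the roll at (330,142), the block's bolts at (304,100), (352,100), (353,175) and (304,175), and the block square to the tool. I refine by ray-casting, then grasp the roll.

Run:
```python
from h import *
from bench import env, kinematics, monitor, eyes, job
f=pickle.load(open("w1.pkl","rb"));h=cv2.cvtColor(f["frame"],cv2.COLOR_RGB2HSV)
m=((h[...,0]<22)&(h[...,1]>90)&(h[...,2]>60)).astype(np.uint8);M=np.zeros_like(m);M[105:172,295:365]=m[105:172,295:365]
c=max(cv2.findContours(M,0,1)[0],key=cv2.contourArea);e=cv2.fitEllipse(c);print(e)
r=onz(f,e[0],.079)
B=np.array([onz(f,p,.012)[:2] for p in [(304,100),(352,100),(353,175),(304,175)]]);v=B[0]+B[1]-B[2]-B[3]
print("roll",r,"block",B.mean(0),np.arctan2(v[1],v[0]),np.linalg.norm(B[0]-B[3]),np.linalg.norm(B[0]-B[1]))
q=np.array([0.99009754,0.14038114,0,0])
xy=(r[:2]+[.5906,-.036])/2;print(xy)
env.movel([*xy,.15],.2);env.movel([*xy,.049],.1);env.close_gripper(30)
s=monitor.sense();print(s["finger_gap"],s["gripper_force"],s["contact_force"])
env.movel([*xy,.15],.12);s=monitor.sense();print(s["clock"],s["finger_gap"],s["gripper_force"],s["contact_force"])
```

```text
((330.3435974121094, 142.5850067138672), (52.031219482421875, 53.03367233276367), 4.715423107147217)
roll [ 0.59124797 -0.03596252  0.079     ] block [ 0.59104051 -0.03532952] 0.2973268481503493 0.09481243408290906 0.05990779205695692
[ 0.59092398 -0.03598126]
0.7471395252259704 32.44250091724098 [-1.94233066 -0.34732368  6.31400641]
5.7 0.7469991302998262 33.10421361587942 [ 0.4221381   0.29721905 -1.00479297]
```

Run:
```python
from h import *
from bench import env, kinematics, monitor, eyes, job
q=np.array([0.99009754,0.14038114,0,0]);p=[.503,.2385]
env.reach([*p,.12],q);env.movel([*p,.03],.15)
g=env.movel([*p,-.003],.02,guard=4);s=monitor.sense();print(g,s["position"],s["contact_force"],s["finger_gap"])
if s["position"][2]<.006:
    env.release();env.movel([*p,.1],.15)
for n in ("wrist","top"):
    f=eyes.grab_frame(n);pickle.dump(f,open(n+"2.pkl","wb"));cv2.imwrite(f"pics/{n}2.png",f["frame"][:,:,::-1])
print(monitor.sense()["clock"])
```

```text
True [ 5.02976011e-01  2.38473584e-01 -6.21848757e-05] [-0.10087185 -0.47837195  5.26472913] 0.7463759722867788
10.1917
```

View pics/wrist2.png

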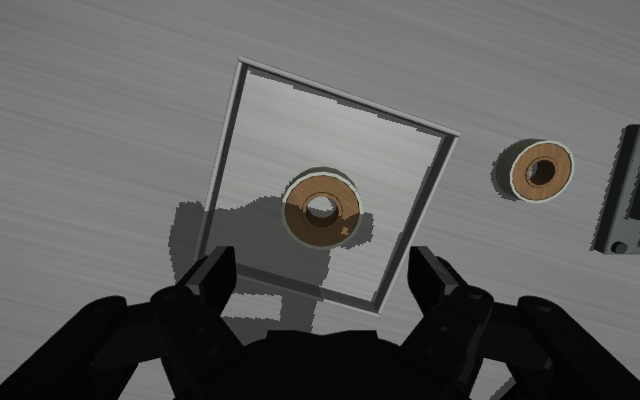

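The roll lies flat and released near the tray's middle (320,208). Next are close views of the bare nipple and of the gun.

Run:
```python
from h import *
from bench import env, kinematics, monitor, eyes, job
q=np.array([0.99009754,0.14038114,0,0])
env.movel([.503,.2385,.2],.25)
a=None
for k,p in (("n1",(.545,-.06,.2)),("n2",(.50,-.05,.16)),("g1",(.46,-.28,.25)),("g2",(.43,-.25,.25))):
    env.reach(p,q);f=eyes.grab_frame(k and "wrist");pickle.dump(f,open(k+".pkl","wb"))
    i=f["frame"][:,:,::-1]; print(k,monitor.sense()["clock"])
    a=(a or [])+[i]
def crop(k,i,pt,w):
    f=pickle.load(open(k+".pkl","rb"));u=proj(f,pt).astype(int);x,y=max(0,min(640-w,u[0]-w//2)),max(0,min(400-w,u[1]-w//2));print(k,u,x,y)
    return cv2.resize(i[y:y+w,x:x+w],(300,300),interpolation=cv2.INTER_CUBIC)
nb=(.56,-.045,.04);gb=(.4954,-.285,.1)
o=np.vstack([np.hstack([crop("n1",a[0],nb,150),crop("n2",a[1],nb,150)]),np.hstack([crop("g1",a[2],gb,150),crop("g2",a[3],gb,150)])])
cv2.imwrite("pics/close.png",o)
```

```text
n1 11.95
n2 12.35
g1 13.3833
g2 13.725
n1 [312 169] 237 94
n2 [336 130] 261 55
g1 [336 157] 261 82
g2 [374 136] 299 61
```

View pics/close.png

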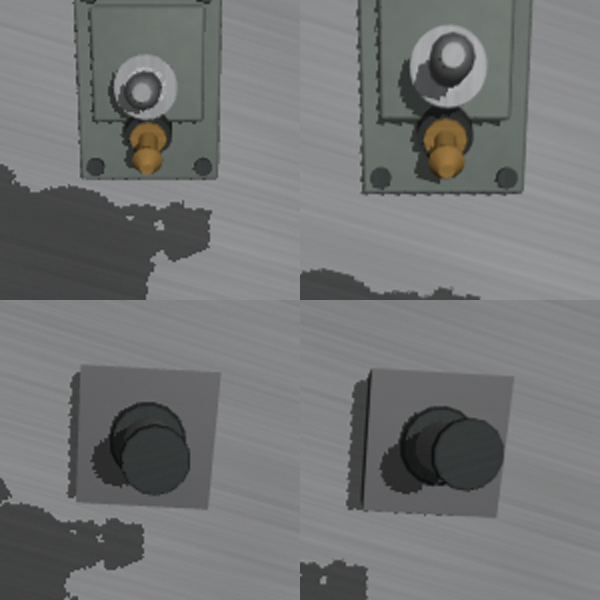

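Run:
```python
from h import *
L=lambda k:pickle.load(open(k+".pkl","rb"))
n1,n2,g1,g2=map(L,("n1","n2","g1","g2"))
P=lambda ox,oy,x,y:(ox+x/2,oy+y/2)
print("head",tri([(n1,P(237,94,147,157)),(n2,P(261,55,147,161))]),onz(n1,P(237,94,147,157),.045),onz(n2,P(261,55,147,161),.045))
print("post",tri([(n1,P(237,94,144,90)),(n2,P(261,55,152,53))]))
print("bolts n1",[onz(n1,P(237,94,*p),.012)[:2].round(4) for p in((96,166),(203,166))],"n2",[onz(n2,P(261,55,*p),.012)[:2].round(4) for p in((80,178),(207,178))])
print("cap",tri([(g1,P(261,82,155,160)),(g2,P(299,61,168,154))]),onz(g1,P(261,82,155,160),.141),onz(g2,P(299,61,168,154),.141))
print("collar",[onz(g,u,.062).round(4) for g,u in((g1,P(261,82,147,138)),(g2,P(299,61,138,143)))])
print("holder",[np.mean([onz(g,P(ox,oy,*p),.05) for p in c],0).round(4) for g,ox,oy,c in((g1,261,82,((80,66),(220,73),(208,209),(77,201))),(g2,299,61,((71,70),(213,77),(197,217),(64,210))))])
yaw=.29;c,s=np.cos(yaw),np.sin(yaw)
print("pred head from block",np.array([.591,-.0357])-(.026+.0127)*np.array([c,s]))
```

```text
head (array([ 0.55597646, -0.04432996,  0.04005426]), [np.float64(0.5), np.float64(0.5)]) [ 0.55700606 -0.04381927  0.045     ] [ 0.5560135  -0.04450065  0.045     ]
post (array([ 0.59271024, -0.03360353,  0.08915824]), [np.float64(0.6), np.float64(0.6)])
bolts n1 [array([ 0.5377, -0.0172]), array([ 0.5551, -0.0769])] n2 [array([ 0.5377, -0.0169]), array([ 0.5553, -0.0773])]
cap (array([ 0.49648977, -0.28413857,  0.1411433 ]), [np.float64(0.0), np.float64(0.0)]) [ 0.49646577 -0.28415942  0.141     ] [ 0.49649741 -0.28416228  0.141     ]
collar [array([ 0.4979, -0.2837,  0.062 ]), array([ 0.4978, -0.2832,  0.062 ])]
holder [array([ 0.496 , -0.2843,  0.05  ]), array([ 0.4961, -0.2846,  0.05  ])]
pred head from block [ 0.55391596 -0.04676635]
```

Run:
```python
from h import *
from bench import env, kinematics, monitor, eyes, job
q=np.array([0.99009754,0.14038114,0,0]);p=[.497,-.2839]
env.reach([*p,.2],q);env.movel([*p,.081],.1)
s=monitor.sense();print(s["position"],s["contact_force"])
env.close_gripper(80);s=monitor.sense();print(s["finger_gap"],s["gripper_force"],s["contact_force"])
env.movel([*p,.2],.12);env.hold(.2);s=monitor.sense();print(s["clock"],s["finger_gap"],s["gripper_force"],s["contact_force"],s["position"])
for n in ("wrist","scene"):
    f=eyes.grab_frame(n);pickle.dump(f,open(n+"3.pkl","wb"));print(n,proj(f,(*p,.124)),proj(f,(*p,.153)))
    i=f["frame"][:,:,::-1]
    if n=="wrist":a=cv2.resize(i[200:400,200:440],(480,400))
    else:
        u=proj(f,(*p,.15)).astype(int);x,y=max(0,u[0]-50),max(0,u[1]-60);print(x,y);b=cv2.resize(i[y:y+133,x:x+100],(300,400))
cv2.imwrite("pics/gun.png",np.hstack([a,b]))
```

```text
[ 0.49728816 -0.28411923  0.08162832] [-0.06585148  0.08469859 -0.43488739]
0.30941981341388897 78.34380984306335 [-1.97531379  2.38316687  4.45415294]
17.4333 0.31137195051427036 78.75573992729187 [ 0.08298082 -0.00631877 -3.56696559] [ 0.49687151 -0.28379696  0.19947699]
wrist [321.34827184 209.52208558] [321.32967375 221.93011432]
scene [159.73214559 169.06828428] [155.3594975  157.98824345]
105 99
```

View pics/gun.png

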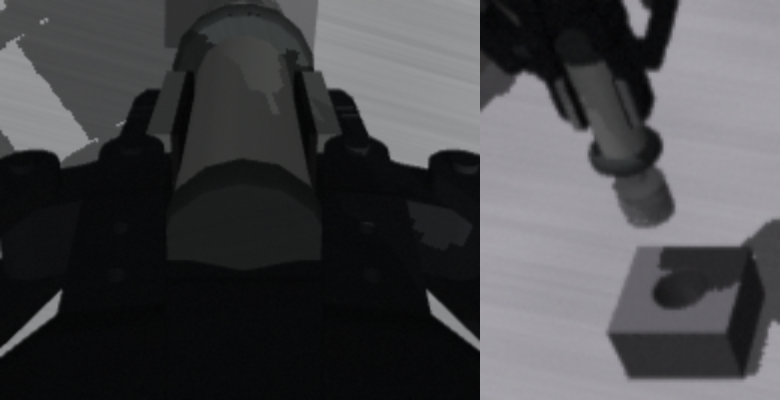

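The gun is held coaxially. In the scene view the coupler's mouth is at ≈(161.5,171), the collar at ≈(153.3,149) and the holder hole at ≈(171.7,195.7). I check the tilt against predictions, using the hole as reference, and check IK for the approach.

Run:
```python
from h import *
from bench import env, kinematics, monitor, eyes, job
f=pickle.load(open("scene3.pkl","rb"))
h0=np.array([.4962,-.2845])
for n,z,u in(("hole",.05,(171.7,195.7)),("mouth",.1235,(161.5,171)),("collar_low",.171,(153.3,150.5))):
    p=h0 if z==.05 else (.4969,-.2838); print(n,proj(f,(*p,z)),u)
f=pickle.load(open("wrist3.pkl","rb"));print("wrist cap pred",proj(f,(.4969,-.2838,.2595)),"collar top",proj(f,(.4969,-.2838,.1805)))
yaw=.285;c,s=np.cos(yaw),np.sin(yaw);b=np.array([c,s,0]);n=-.5*b+np.array([0,0,.8660254])
ft=np.array([.5677,-.0411,.023]);q=frame(-n,(s,-c,0));print(q)
for d in(.06,.031,.01,0):
    j=kinematics.ik(ft+n*(d+.0765),q);print(d,ft+n*(d+.0765),None if j is None else j.round(2))
```

```text
hole [169.82990633 194.54991957] (171.7, 195.7)
mouth [159.8772817  169.22716607] (161.5, 171)
collar_low [152.60073197 150.77946289] (153.3, 150.5)
wrist cap pred [320.80687287 328.09547721] collar top [321.10126712 237.47056179]
[ 0.95613524  0.13717906  0.25619567 -0.03675702]
0.06 [ 0.50220309 -0.060289    0.14121247] [-0.55  0.18  2.03  0.65  0.66  0.27]
0.031 [ 0.51611819 -0.05621221  0.11609773] [-0.52  0.26  2.02  0.7   0.6   0.23]
0.01 [ 0.52619463 -0.05326006  0.0979112 ] [-0.5   0.31  2.02  0.74  0.56  0.2 ]
0 [ 0.53099294 -0.05185427  0.08925094] [-0.49  0.33  2.01  0.76  0.54  0.18]
```

```bash
cat >> h.py <<'E'
yaw=.285;c_,s_=np.cos(yaw),np.sin(yaw);bx=np.array([c_,s_,0]);by=np.array([-s_,c_,0]);n=-.5*bx+np.array([0,0,.8660254])
ft=np.array([.5677,-.0411,.023]);q=frame(-n,(s_,-c_,0))
T=lambda d:ft+n*(d+.0765)
E
python3 - <<'E'
from h import *
from bench import env, kinematics, monitor, eyes, job
env.reach(T(.10),q);env.movel(T(.045),.12);env.hold(.2)
s=monitor.sense();print(s["clock"],s["contact_force"],s["position"]-T(.045))
o=[]
for k in ("scene","top","wrist"):
    f=eyes.grab_frame(k);pickle.dump(f,open(k+"4.pkl","wb"));u=proj(f,ft+n*.04).astype(int)
    w=60 if k!="wrist" else 130
    x,y=max(0,min(640-w,u[0]-w//2)),max(0,min(400-w,u[1]-w//2));print(k,x,y,"tip",proj(f,ft+n*.031),"head",proj(f,ft+n*.0255),"mouth",proj(f,ft+n*.045),"post",proj(f,(.592,-.034,.092)))
    o.append(cv2.resize(f["frame"][y:y+w,x:x+w,::-1],(400 if k=="scene" else 300,)*2 if 0 else (266,266),interpolation=cv2.INTER_CUBIC))
cv2.imwrite("pics/al.png",cv2.resize(np.hstack(o),(798,266)))
E
```

```text
19.2167 [ 0.07405627  0.46990322 -3.34676806] [ 0.00014818 -0.00034966  0.00070663]
scene 241 203 tip [272.27872448 237.97204371] head [272.46314361 240.65758483] mouth [271.80568952 231.08363246] post [269.57075195 242.39732098]
top 296 122 tip [326.22102719 150.73497671] head [325.78429087 149.94338078] mouth [327.35021987 152.78166783] post [322.25381795 131.7778763 ]
wrist 255 143 tip [320.94093822 205.03309118] head [320.94736209 203.23687159] mouth [320.92325269 209.97825943] post [321.03238607 137.76447156]
```

View pics/al.png

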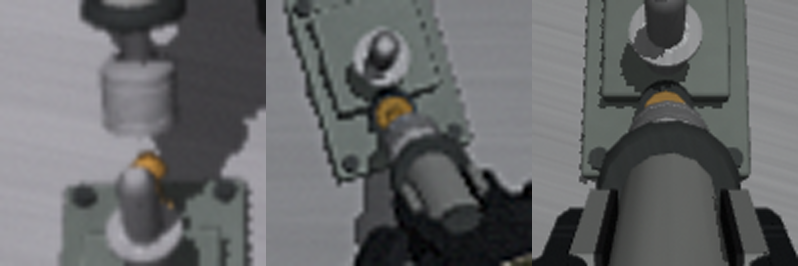

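Scene: the coupler's mouth is ~(139,122) in the crop and the brass head ~(149,162), slightly to the right. Wrist: the brass is at ~(665,98) and the coupler centre ~(674,110). The mouth looks ~3 mm too far to −y, so I measure it numerically.

Run:
```python
from h import *
for k,(x0,x1),rows in(("wrist",(295,350),range(182,216,2)),("scene",(255,290),range(214,246,2))):
    f=pickle.load(open(k+"4.pkl","rb"));im=f["frame"];h=cv2.cvtColor(im,cv2.COLOR_RGB2HSV);m=(h[...,0]<25)&(h[...,1]>110)
    for r in rows:
        b=np.where(m[r,x0:x1])[0];print(k,r,"brass",(b.min()+x0,b.max()+x0) if len(b) else "-",*h[r,x0:x1:1,2])
```

```text
wrist 182 brass - 103 103 104 105 105 101 56 50 51 50 50 51 51 51 52 51 50 50 51 51 51 37 36 30 23 22 29 28 28 42 50 50 51 52 52 108 112 111 110 111 110 110 112 112 112 112 112 113 113 113 112 113 113 112 114
wrist 184 brass - 104 104 105 105 105 105 56 50 49 50 49 50 50 51 51 51 51 45 24 20 17 21 22 24 27 26 24 23 43 26 34 23 60 109 111 111 111 111 111 110 111 110 111 111 112 113 112 112 113 112 112 112 113 114 113
wrist 186 brass - 104 104 105 105 104 104 104 105 104 105 57 50 51 50 51 36 20 37 48 29 27 28 27 51 51 48 48 48 50 50 51 51 51 39 42 88 109 111 111 110 110 109 111 112 112 112 112 113 112 112 112 112 112 112 112
wrist 188 brass (np.int64(316), np.int64(324)) 96 96 97 96 96 96 96 96 96 96 92 92 93 54 32 43 51 51 52 51 63 87 109 122 134 136 134 125 105 92 62 52 52 51 50 42 69 100 102 102 101 102 103 103 104 104 104 104 105 105 104 103 103 103 104
wrist 190 brass (np.int64(313), np.int64(326)) 41 41 41 41 41 42 41 41 42 40 41 42 39 36 50 52 53 51 92 130 136 136 136 136 136 136 136 137 137 136 136 132 84 52 51 50 49 40 43 42 43 43 44 44 44 44 44 44 44 44 44 44 44 43 43
wrist 
[... 4109 characters left out ...]
2 68 68 68 69 68 70 69 69 69 70 69 69
scene 238 brass (np.int64(273), np.int64(275)) 167 167 166 166 164 165 165 166 166 167 168 170 169 170 170 166 152 111 119 137 105 95 70 69 69 68 70 68 68 70 69 68 68 67 69
scene 240 brass (np.int64(273), np.int64(277)) 166 165 165 164 166 167 168 165 167 166 166 165 165 162 156 142 140 165 162 173 168 141 110 72 66 70 68 69 69 67 67 69 69 68 68
scene 242 brass (np.int64(276), np.int64(277)) 165 167 167 167 165 164 164 163 166 163 163 163 154 120 152 165 166 161 141 85 77 122 96 66 66 69 68 68 67 67 69 68 67 66 68
scene 244 brass - 165 155 153 143 113 125 127 126 130 129 128 125 101 107 133 149 149 139 116 89 63 58 48 48 49 43 48 47 48 46 49 51 71 105 86
```

Both views agree that the mouth should shift ~2.2 mm towards the block's +y. I apply that and press on, guarded.

```bash
cat >> h.py <<'E'
ft=ft+.0022*by+.0007*bx
E
python3 - <<'E'
from h import *
from bench import env, kinematics, monitor, eyes, job
env.movel(T(.045),.05);env.hold(.2);F0=monitor.sense()["contact_force"]
for d in(.030,.026,.022,.019,.016,.013,.011):
    g=env.movel(T(d),.02,guard=14);s=monitor.sense();F=s["contact_force"]-F0
    print(d,g,"axial",(F@n).round(2),"bx",(F@bx-0*1).round(2),"by",(F@by).round(2),"side",np.cross(by,n)@F,((s["position"]-T(d))*1e3).round(1),s["ft_torque"].round(2),s["clock"])
    if g:break
E
```

```text
0.03 False axial -0.07 bx 0.19 by -1.81 side 0.17189153926088738 [ 0.  -0.   0.1] [-0.14  0.52 -0.02] 20.7167
0.026 False axial 0.51 bx -0.37 by -0.84 side -0.13267105401355878 [-0.   0.1 -0.1] [-0.1   0.53  0.02] 21.0667
0.022 False axial 0.39 bx 0.07 by -1.75 side 0.2975369650056011 [ 0.1 -0.1 -0. ] [-0.31  0.42 -0.07] 21.4167
0.019 False axial 4.9 bx -1.08 by -2.28 side 1.5837605907716843 [ 0.3 -0.2  0.2] [-0.43  0.29 -0.21] 21.7167
0.016 False axial 0.24 bx -0.49 by -2.82 side -0.4253833767499691 [-0.3  0.1 -0.5] [-0.69  0.66 -0.3 ] 22.0167
0.013 False axial -7.44 bx 4.94 by -2.81 side 1.4118496950168065 [ 0.   0.  -0.4] [-0.52  0.28 -0.35] 22.3167
0.011 False axial -2.22 bx 2.6 by -1.85 side 1.7168905555810752 [ 0.1 -0.1  0. ] [-0.59  0.22 -0.29] 22.5667
```

It snapped on (5 N, then a negative axial pull). Now I push the stroke.

Run:
```python
from h import *
from bench import env, kinematics, monitor, eyes, job
F0=np.array([.07,.47,-3.35])
for d in(.009,.007,.005,.003,.0015,0,-.0015):
    g=env.movel(T(d),.02,guard=25);env.hold(.15);s=monitor.sense();F=s["contact_force"]-F0
    print(d,g,"axial",(F@n).round(2),"by",(F@by).round(2),"side",(np.cross(by,n)@F).round(2),((s["position"]-T(d))*1e3).round(1),s["ft_torque"].round(2),s["finger_gap"].round(3),s["gripper_force"].round(1),s["clock"])
    if F@n>14.3: break
```

```text
Traceback (most recent call last):
AttributeError: 'float' object has no attribute 'round'
```

Run:
```python
from h import *
from bench import env, kinematics, monitor, eyes, job
F0=np.array([.07,.47,-3.35])
for d in(.007,.005,.003,.0015,0,-.0015):
    g=env.movel(T(d),.02,guard=25);env.hold(.15);s=monitor.sense();F=s["contact_force"]-F0
    print(d,g,"axial",(F@n).round(2),"by",(F@by).round(2),"side",(np.cross(by,n)@F).round(2),((s["position"]-T(d))*1e3).round(1),s["ft_torque"].round(2),round(s["finger_gap"],3),s["clock"])
    if F@n>14.3: break
```

```text
0.007 False axial 11.51 by -2.05 side -1.56 [ 0.1 -0.2  0.7] [-0.38  0.78 -0.11] 0.307 23.3667
0.005 False axial 13.04 by -0.14 side -0.89 [ 0.1 -0.2  0.7] [-0.43  0.82 -0.09] 0.309 23.7667
0.003 False axial 13.71 by -0.83 side -0.57 [ 0.1 -0.2  0.8] [-0.36  0.87 -0.09] 0.309 24.1667
0.0015 False axial 15.06 by -2.11 side -3.13 [ 0.1 -0.2  0.8] [-0.37  0.87 -0.09] 0.307 24.5667
```

Run:
```python
from h import *
from bench import env, kinematics, monitor, eyes, job
env.hold(.5);F=np.mean([(env.hold(.05),monitor.sense()["contact_force"])[1] for _ in range(8)],0)-[.07,.47,-3.35];print(F@n,F@by)
o=[]
for k,w in(("scene",80),("wrist",150),("top",80)):
    f=eyes.grab_frame(k);u=proj(f,ft+n*.04).astype(int);x,y=u-w//2;o.append(cv2.resize(f["frame"][y:y+w,x:x+w,::-1],(266,266),interpolation=cv2.INTER_CUBIC))
cv2.imwrite("pics/fin.png",np.hstack(o));print(monitor.sense()["clock"],monitor.sense()["gripper_force"])
```

```text
14.842458706105209 -1.0733235727542143
25.6167 80.57820796966553
```

View pics/fin.png

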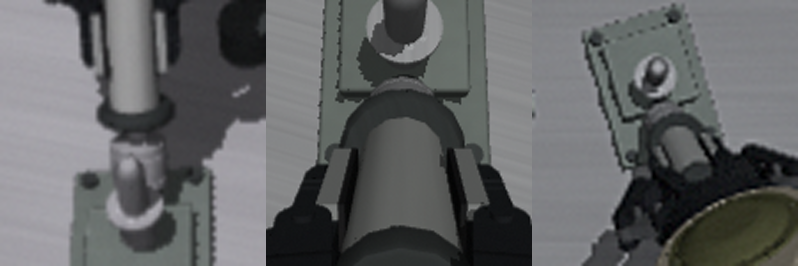

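The coupler sits on the nipple (scene crop ~(137,160)) in line with the gun. The axial force is a steady 14.8 N, so the nozzle is in about 8–9 mm.

```bash
python3 -c "
from bench import job
print(job.hand_in())"
```

```text
the job is handed in; nothing more can be done
None
```

I handed the job in (no verdict came back): the tape roll lies flat in the tray, and the gun is still gripped with its coupler snapped onto the nipple and pushed in about 8–9 of its 12 mm, an estimate from the steady 14.8 N axial force.

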